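# Check the bearing temperatures of a disc sander with an infrared wand

## Robot

A 6-joint arm with a two-finger parallel gripper is mounted at the origin on the work surface. World frame = base frame: x ahead of the robot, y to its left, z up, the work surface at z = 0. Lengths are in m, angles in rad, forces in N, time in s.
With the tool pointing down it reaches from about 0.3 to 0.875 m from the base axis. Payload 6.4 kg.
Tool frame: the origin (TCP) lies midway between the tips of the shut fingers; the grasp point (between the pads) lies 19 mm behind it; z points along the fingers, y is the line along which they close (so a half turn about z gives the same grasp; the last joint's range is limited). The gripper opens to 85 mm and grips with 20 to 120 N. Pads are 22 mm wide; open, the fingers measure 114 mm over their backs; the gripper's body (76 mm by 85 mm) begins 54 mm behind the grasp point. The pads swing forward as they close: fully open they stand 13 mm farther back than shut.
Start: joints at [1.137, 0.181, 1.607, -0, 1.354, -0.206], TCP at [0.13, 0.56, 0.231] pointing down, gripper open.
Joint ranges: [-2.99, 2.99], [-0.89, 2.07], [0.3, 2.58], [-1.14, 4.28], [0, 2.63], [-3.12, 3.12]. Speed limits (rad/s): [2.57, 2.57, 3.01, 3.14, 3.14, 3.14].

## Interface

Orientations are given as a rotation vector (axis times angle).
In Python, from rig import r gives the robot as it stands.
- The arm moves only by the shell command python3 -m crank 'ROWS'. ROWS is JSON, a list of rows, each an object with "dp": the shift along the tool's x, y, z in cm, a list of three; "angular": the turn, a rotation vector about the tool's x, y, z in rad, a list of three; "grip": the opening, from 0 (shut) to 1 (fully open). In form: [{"dp": [tx, ty, tz], "angular": [ax, ay, az], "grip": grip}, ...]. A call has 1 to 5 rows; each row shifts and turns the commanded pose from where the row before left it, along the tool's axes as they then stand; what a row does not reach is not made up. A row lasts 1/8 s, in which the tool goes at most 62.5 mm and 10.7 degrees, less where a joint would pass 70% of its speed; a pose out of reach is approached as far as the arm can. A call is refused whole if a number of a shift passes 6.25 or a number of a turn 0.188, either way. A call with a gripper value outside its range is refused whole. The fingers move at their own pace and stop on an object; the grip force is fixed at half the most. Time passes only in rows, so rows that do not move let the fingers close. It gives the time, the measured TCP pose, the force, the opening and the grip force at its end, in the units of the state.
- r.read_state(): the state, without advancing time (a new reading comes with each control period).
- r.camera(name): name is "scene" or "top" or "wrist"; returns the picture (384x512x3 uint8, red, green, blue); there is no depth.
- r.calibration(name): a dict with "K" (3x3 intrinsics, pixels), "distortion" ([k1, k2, p1, p2, k3] as OpenCV has them; the pictures are not rectified), "rvec" (rotation vector, rad) and "tvec" (3), from world to camera coordinates, as OpenCV has them; the wrist camera has in their place "T_tool_cam" (4x4, takes a point from camera to tool coordinates, whose origin is the TCP and whose axes are the flange's). Camera axes: x right, y down, z forward; pixel columns grow to the right and rows downward; lengths in m; the calibration is good to about 2 mm. A picture is of the moment at which its call begins: read the wrist's pose just before it. calibration takes no time and is no camera call.
- r.hand_in(): hands the job in; it is judged then, once.
The state is a dict: "time": time; "qpos": joint angles; "joint_vel": joint speeds; "effort": joint torques, N m; "position": TCP position; "eef_rot": TCP orientation; "contact_force": force on the tool from outside, world axes, zero at the start; "moment": the same for the moment, N m; "opening": finger opening in m; "gripper_force": force on a finger pad.
Only numpy, scipy, OpenCV 4.12 (cv2) and the standard library are available. Lean on these libraries where they do the work, as an engineer would, in place of code of your own. Each camera call takes 0.05 s, during which the arm holds its last target. There are 200 camera calls.

## Task

Switch the sander off by pushing its toggle lever all the way over to the other side, then pull the infrared thermometer wand up out of its upright holder. Aim it square-on at the middle of the round bearing cap, with its snout about 5 cm off the face and held steady for about 2 seconds, then do the same at the square cover on the other shoulder of the motor, never touching the machine with the wand. Finally lower the wand all the way back down into its own holder before letting go, and leave the other things on the bench where they are.

Things in the scene. Friction and masses are not known exactly. Their poses are not given: they have to be found in the camera images.
- sander: Bench disc sander, fixed: base plate 270 x 190 x 20 mm, grey motor drum (diameter 120, axis along x 90 mm above the bench, x = -35 to 115 mm), at the far end a 160 mm disc and a work table (180 mm wide, 90 mm high, to x = 235 mm). Highest point 172 mm. Origin: centre of the base plate's underside; x along the motor axis away from the robot, y left, z up.
- round_cap: Round plain steel bearing cap, 56 mm in diameter, standing out from the right-hand (-y) shoulder of the motor drum. Origin: centre of its outer face. Its z axis points square out of the face: up, to the right of the sander and a little back towards the robot (25 degrees round from sideways), leaning 36 degrees from vertical. Target of the first aim.
- square_cover: Square plain steel cover, 56 x 56 mm, standing out from the left-hand (+y) shoulder of the motor drum, 45 mm nearer the robot than the round cap. Origin: centre of its outer face. Its z axis points square out of the face: up, to the left of the sander and a little back towards the robot (25 degrees round from sideways), leaning 30 degrees from vertical. Target of the second aim.
- switch (a joint): Toggle lever of the sander's switch, in rad: 0 = on, leaning 0.5 rad (29 degrees) to the sander's right (-y); 1.0 = off, leaning 0.5 rad to its left (+y). It starts near 0, stays where it is left, and moves with under 2 N at the knob.
- switch_tip (a point): Centre of the black ball knob (diameter 26 mm) on the 80 mm switch lever. The pivot is on the near end of the sander's base plate, at (-92, 0, 42) mm in the sander's frame; the lever swings across, about the sander's x direction. The knob is 112 mm above the bench at both ends of the swing, 122 mm half way.
- wand: Infrared thermometer wand, loose, 100 to 210 g, 155 mm long, standing snout down in its holder with a few mm of play: round black snout (diameter 24 mm, z = 0 to 60 mm), above it a grey handle 28 x 28 mm square, sides along x and y (z = 55 to 155 mm). Origin: centre of the snout's flat end; z runs from the snout to the handle's top. It measures along -z, out of the snout.
- wand_spot (a point): The point 50 mm straight ahead of the wand's snout, at (0, 0, -50) mm in the wand's frame: this point belongs on the centre of the face being measured.
- wand_grip (a point): Middle of the part of the wand's handle to grip, on its axis 125 mm from the snout's end.
- holder: The wand's holder, an upright square aluminium tube fixed to the bench: 50 x 50 mm outside, 40 x 40 mm inside, rim 90 mm above the bench, foot plate 85 x 85 x 6 mm, inner floor 6 mm above the bench. Origin: centre of its underside, sides along x and y, z up. A like one stands on the other side of the sander; which is left and which right varies.
- file_holder: The second holder, the same as the first, in which the wood file stands. To be left alone.
- file: Bystander: wood file with a turned wooden handle, 185 mm long, standing loose in the second holder. Origin: the lower end. To be left alone.
- glue: Bystander: glue bottle 64 mm in diameter, 170 mm tall, standing loose on the bench. Origin: centre of its underside. To be left alone.
- sanding_block: Bystander: cork sanding block 70 x 110 x 32 mm, lying loose on the bench. Origin: centre of its underside. To be left alone.
Things that resemble listed ones, but are neither listed nor needed, are in the scene too. What is shaped like the holder but turquoise is not meant.

How it is judged:
By the outcome, as a careful person would: the job done as asked, in the order asked, and still so for the second after the job is handed in, with the robot touching nothing.
It also fails if it takes over 64 s, if anything falls off the work surface, if the arm or the gripper's body presses on something with over 40 N, if the wrist force passes 120 N, or if a joint passes its speed limit or range.

## Working session

There is one attempt and no reset: what is moved stays moved. The work goes in short steps, Python scripts to look and compute and a shell command to move; the robot and the scene stay as the last step left them, time stands still between calls to the robot, and variables do not carry over. Pictures are saved under pics/ and viewed, at most 13 in all, crops included, and the job is handed in when it is done.

```bash
ls; mkdir -p pics
python3 - <<'E'
from rig import r
import cv2,numpy as np
print(r.read_state())
for n in("scene","top"):
    im=r.camera(n); cv2.imwrite(f"pics/{n}0.png",cv2.resize(im[...,::-1],(800,600),interpolation=cv2.INTER_CUBIC))
    cv2.imwrite(f"pics/{n}0_raw.png",im[...,::-1])
    print(n,r.calibration(n))
print(r.calibration("wrist"))
E
```

```text
pics
{'time': 0.0, 'qpos': array([ 1.13671407e+00,  1.81547230e-01,  1.60799030e+00,  6.09116177e-06,
        1.35380866e+00, -2.06305050e-01]), 'joint_vel': array([-1.24975901e-03,  1.19691605e-03,  8.26867771e-05, -1.35871735e-03,
        2.24261424e-03, -3.47366650e-04]), 'effort': array([-5.74376845e-04, -4.44876087e+01, -3.51333690e+01, -3.80476822e-04,
        9.01583611e-03, -2.82625797e-05]), 'position': array([0.12959136, 0.55964534, 0.23038923]), 'eef_rot': array([-3.56957210e-01, -3.12068520e+00,  2.61106118e-03]), 'contact_force': array([-0.17311088,  0.16696199, -0.44915391]), 'moment': array([ 0.024532  , -0.02105085, -0.00258407]), 'gripper_force': 0.0, 'opening': 0.08528213451635788}
scene {'K': array([[384.3112964 ,   0.        , 252.80161205],
       [  0.        , 384.3112964 , 192.7355268 ],
       [  0.        ,   0.        ,   1.        ]]), 'distortion': array([-0.029952,  0.      ,  0.      ,  0.      ,  0.      ]), 'rvec': array([ 1.26768291,  2.30717147, -0.91545255]), 'tvec': array([ 0.32918021, -0.2516525 ,  1.5778332 ])}
top {'K': array([[376.12780949,   
[... 230 characters left out ...]
ay([ 2.15363718, -2.10313239,  0.1784279 ]), 'tvec': array([-0.05986579,  0.55114386,  0.92047176])}
{'K': array([[315.8636036 ,   0.        , 252.05293688],
       [  0.        , 315.8636036 , 197.12513078],
       [  0.        ,   0.        ,   1.        ]]), 'distortion': array([-0.0636041,  0.       ,  0.       ,  0.       ,  0.       ]), 'T_tool_cam': array([[-2.36678095e-04, -9.64101207e-01, -2.65534945e-01,
         6.71992249e-02],
       [ 9.99999965e-01, -1.96397552e-04, -1.78247611e-04,
        -8.24606128e-04],
       [ 1.19698324e-04, -2.65534978e-01,  9.64101219e-01,
        -1.42378428e-01],
       [ 0.00000000e+00,  0.00000000e+00,  0.00000000e+00,
         1.00000000e+00]])}
```

View pics/top0.png

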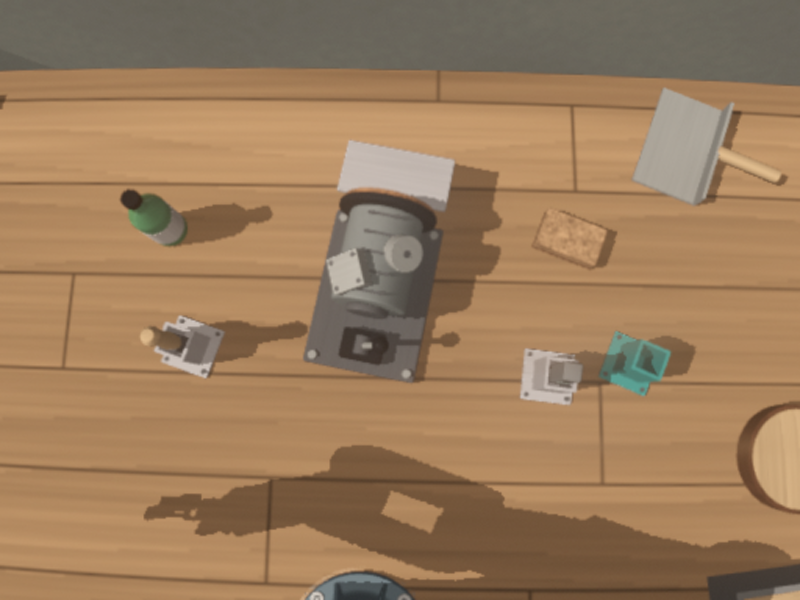

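View pics/scene0.png

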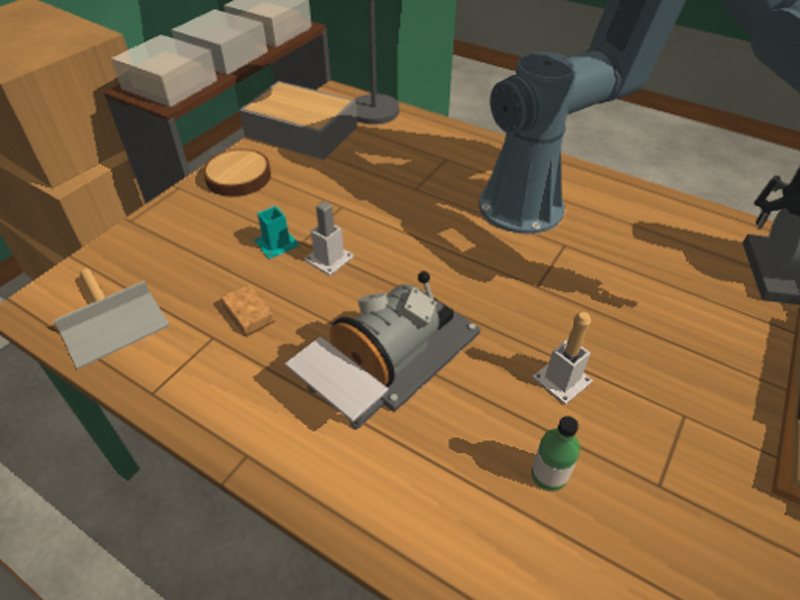

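Two candidates in the top view for the wand and its holder. The aluminium holder with the grey square handle at (555,375) fits; the turquoise one at (636,363) is not meant, and the one at (190,345) holds the file. The sander is in the middle, with the round cap at (404,254) and the square cover at (347,271). Next is a close crop to check.

Run:
```python
import cv2,numpy as np
t=cv2.imread("pics/top0_raw.png");s=cv2.imread("pics/scene0_raw.png")
c=lambda im,x,y,w,h,f:cv2.resize(im[y:y+h,x:x+w],None,fx=f,fy=f,interpolation=cv2.INTER_CUBIC)
o=np.zeros((600,800,3),np.uint8)
a=c(t,190,118,100,130,4);o[:520,:400]=a       # top: px=190+u/4, 118+v/4
b=c(t,328,218,50,45,8);o[:360,400:800]=b   # px=328+(u-400)/8, 218+v/8
d=c(s,255,165,50,30,8);o[360:600,400:800]=d  # scene px=255+(u-400)/8,165+(v-360)/8
cv2.imwrite("pics/c1.png",o)
```

```text
(no output)
```

View pics/c1.png

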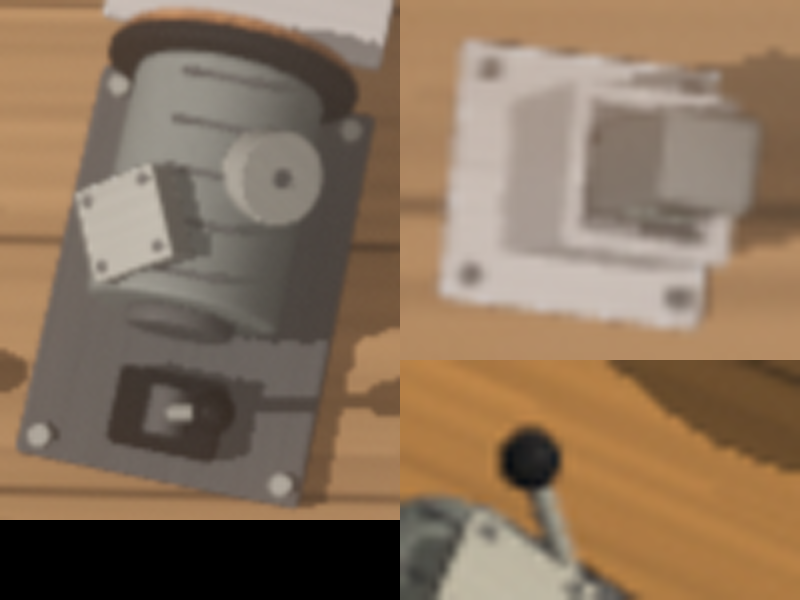

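The crop confirms the grey square handle in the aluminium holder. Pixels in the crop:
- Knob: (215,410) in the top view, (530,458) in the scene view.
- Base corners: (18,452), (298,507) and (372,117).
- Cap hole: (283,179).

Next I fit the poses.

```bash
cat > h.py <<'E'
import cv2,numpy as np
from scipy.optimize import least_squares
from scipy.spatial.transform import Rotation as R
from rig import r
def cam(n,st=None):
    c=r.calibration(n)
    if n=="wrist":
        T=np.eye(4);T[:3,:3]=R.from_rotvec(st["eef_rot"]).as_matrix();T[:3,3]=st["position"]
        W=np.linalg.inv(T@c["T_tool_cam"]); return c["K"],c["distortion"],cv2.Rodrigues(W[:3,:3])[0],W[:3,3]
    return c["K"],c["distortion"],c["rvec"],c["tvec"]
def proj(c,P): return cv2.projectPoints(np.atleast_2d(np.array(P,float)),c[2],c[3],c[0],c[1])[0][:,0]
def ray(c,uv):
    M=cv2.Rodrigues(c[2])[0]; p=cv2.undistortPoints(np.array([[uv]],float),c[0],c[1])[0,0]
    return -M.T@np.ravel(c[3]), M.T@np.array([p[0],p[1],1])
def onz(c,uv,z):
    o,d=ray(c,uv); return o+d*(z-o[2])/d[2]
def tri(obs,x0=(.5,.1,.1)):
    s=least_squares(lambda X:np.concatenate([(proj(c,X)[0]-uv) for c,uv in obs]),x0); return s.x,np.abs(s.fun).max()
E
python3 - <<'E'
from h import *
T=cam("top");S=cam("scene")
A=lambda u,v:(190+u/4,118+v/4); B=lambda u,v:(328+(u-400)/8,218+v/8)
nl,nr,fr=[onz(T,A(*p),.02) for p in((18,452),(298,507),(372,117))]
print("corners",nl,nr,fr,"sizes",np.linalg.norm(nl-nr),np.linalg.norm(nr-fr))
print("yaw",np.arctan2(*(fr-nr)[1::-1]),"centre",(nl+fr)/2)
k,e=tri([(T,A(215,410)),(S,(271.25,177.25))]);print("knob",k,e)
f=np.array([onz(T,B(*p),.006) for p in((463,40),(720,72),(697,328),(440,296))])
print("foot",f.mean(0),[np.linalg.norm(f[i]-f[i-1]) for i in range(4)],"yaw",np.arctan2(*(f[0]-f[3])[1::-1]),np.arctan2(*(f[1]-f[2])[1::-1]))
h=np.array([onz(T,B(*p),.161) for p in((668,107),(760,118),(748,215),(658,203))])
print("handle",h.mean(0),[np.linalg.norm(h[i]-h[i-1]) for i in range(4)],"yaw",np.arctan2(*(h[0]-h[3])[1::-1]),np.arctan2(*(h[1]-h[2])[1::-1]))
for n,p in(("cap",(283,179)),("sq",(125,224))): print(n,onz(T,A(*p),.15))
s=cv2.imread("pics/scene0_raw.png")
cv2.imwrite("pics/c2.png",cv2.resize(s[170:245,205:305],None,fx=8,fy=8,interpolation=cv2.INTER_CUBIC))
E
```

```text
corners [0.44714583 0.10410395 0.02      ] [ 0.41615397 -0.07904448  0.02      ] [ 0.67864256 -0.1241554   0.02      ] sizes 0.18575210641175835 0.26633673982240574
yaw -0.17019599938659496 centre [ 0.5628942  -0.01002572  0.02      ]
knob [ 0.4683798  -0.02504482  0.11227649] 0.9283362969573545
foot [ 0.43137868 -0.3063883   0.006     ] [np.float64(0.08463413090847192), np.float64(0.08643464508049588), np.float64(0.08476136947896365), np.float64(0.08531999162565632)] yaw -0.09925601075665398 -0.1124136990372786
handle [ 0.43126247 -0.3033604   0.161     ] [np.float64(0.026977036898988938), np.float64(0.02614788437477082), np.float64(0.02736402069505981), np.float64(0.025479794915401636)] yaw -0.1247761748590084 -0.14893972410812187
cap [ 0.60117237 -0.06341184  0.15      ]
sq [0.57225381 0.02756481 0.15      ]
```

View pics/c2.png

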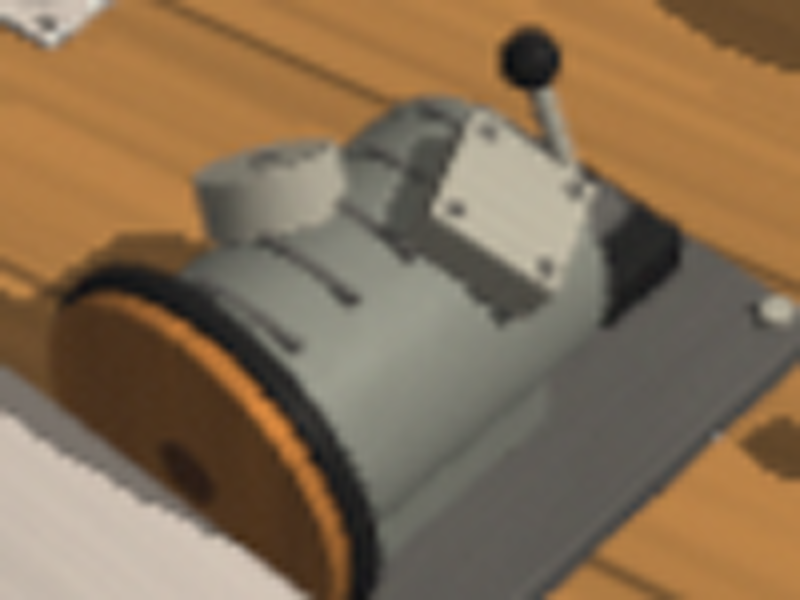

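The scene crop shows the cover's corners at (473,112), (597,187), (557,290) and (433,210), the cap's hole at about (273,157), and the knob at (530,60).

Run:
```python
from h import *
T=cam("top");S=cam("scene")
A=lambda u,v:np.array((190+u/4,118+v/4)); C=lambda u,v:np.array((205+u/8,170+v/8))
tc=[A(*p) for p in((77,195),(152,163),(173,255),(100,284))]
sc=[C(*p) for p in((557,290),(433,210),(473,112),(597,187))]
P=[]
for a,b in zip(tc,sc):
    x,e=tri([(T,a),(S,b)]);P.append(x);print(x.round(4),round(e,2))
P=np.array(P);print("centre",P.mean(0),"sides",[np.linalg.norm(P[i]-P[i-1]).round(4) for i in range(4)])
n=np.cross(P[2]-P[0],P[3]-P[1]);n/=np.linalg.norm(n);print("n",n)
yaw=-.170;Rz=R.from_euler("z",yaw).as_matrix()
d=np.deg2rad
nr=Rz@[-np.sin(d(36))*np.sin(d(25)),-np.sin(d(36))*np.cos(d(25)),np.cos(d(36))]
ns=Rz@[-np.sin(d(30))*np.sin(d(25)),np.sin(d(30))*np.cos(d(25)),np.cos(d(30))]
print("nr",nr,"ns",ns)
x,e=tri([(T,A(283,179)),(S,C(273,157))]);print("cap",x,e)
print("sander frame cap",Rz.T@(x-[.5629,-.01,0]),"sq",Rz.T@(P.mean(0)-[.5629,-.01,0]))
# both models: fit square with known normal
def sq(p):
    y=ns;u=np.cross([0,0,1],y);u/=np.linalg.norm(u);v=np.cross(y,u)
    a=np.cos(p[3])*u+np.sin(p[3])*v;b=np.cross(y,a)
    return [p[:3]+.028*(i*a+j*b) for i,j in((1,1),(-1,1),(-1,-1),(1,-1))]
best=min((least_squares(lambda p:np.concatenate([(proj(T,sq(p))-tc).ravel(),(proj(S,sq(p))-sc).ravel()]),[.57,.03,.15,w]) for w in np.arange(4)*1.57),key=lambda s:s.cost)
print("sqfit",best.x,np.abs(best.fun).max(),"frame",Rz.T@(best.x[:3]-[.5629,-.01,0]))
```

```text
[0.5907 0.0587 0.1399] 0.69
[0.6036 0.0131 0.1681] 0.82
[ 0.5511 -0.001   0.1654] 0.53
[0.5377 0.0437 0.1382] 1.11
centre [0.57076643 0.02860958 0.15291512] sides [np.float64(0.055), np.float64(0.0552), np.float64(0.0544), np.float64(0.054)]
n [ 0.16882206 -0.47915564 -0.86134139]
nr [-0.33495378 -0.48300877  0.80901699] ns [-0.13159742  0.48237135  0.8660254 ]
cap [ 0.59965634 -0.06121877  0.15107485] 1.3597380274813418
sander frame cap [ 0.0448918  -0.04426192  0.15107485] sq [0.00122097 0.03938388 0.15291512]
sqfit [ 0.57063464  0.02849505  0.14846859 -0.29458047] 23.70511742480781 frame [0.00111046 0.0392487  0.14846859]
```

```bash
cat >> h.py <<'E'
def go(pos,Rt=None,n=None):
    """print rows: per-row tool-frame dp (cm) / angular from measured pose to target"""
    st=r.read_state();p=st["position"];R0=R.from_rotvec(st["eef_rot"]);Rt=Rt or R0
    rv=(R0.inv()*Rt).as_rotvec();d=np.array(pos)-p
    n=n or int(max(np.ceil(np.linalg.norm(d)/.055),np.ceil(np.linalg.norm(rv)/.17),1))
    print("t",round(st["time"],2),"at",p.round(4),"rv",rv.round(3),"F",st["contact_force"].round(1),"open",st["opening"].round(4),"n",n)
    for i in range(n):
        Ri=R0*R.from_rotvec(rv*i/n); print((Ri.inv().apply(d)/n*100).round(2).tolist(),(rv/n).round(3).tolist())
def down(yaw): # tool pointing down, tool y at world angle 90deg+yaw, tool x backwards
    return R.from_matrix(np.array([[-np.cos(yaw),-np.sin(yaw),0],[-np.sin(yaw),np.cos(yaw),0],[0,0,-1.]]).T)
E
R5='a'; python3 -m crank '[{"dp":[-3.08,-3.68,0],"angular":[0,0,-0.06],"grip":0},{"dp":[-3.08,-3.68,0],"angular":[0,0,0],"grip":0},{"dp":[-3.08,-3.68,0],"angular":[0,0,0],"grip":0},{"dp":[-3.08,-3.68,0],"angular":[0,0,0],"grip":0},{"dp":[-3.08,-3.68,0],"angular":[0,0,0],"grip":0}]'
python3 -m crank '[{"dp":[-3.08,-3.68,0],"angular":[0,0,0],"grip":0},{"dp":[-3.08,-3.68,0],"angular":[0,0,0],"grip":0},{"dp":[-3.08,-3.68,0],"angular":[0,0,0],"grip":0},{"dp":[-3.08,-3.68,0],"angular":[0,0,0],"grip":0},{"dp":[-3.08,-3.68,0],"angular":[0,0,0],"grip":0}]'
python3 -c "
from h import *
Rz=R.from_euler('z',-.17)
print(down(-.17).as_matrix(),R.from_rotvec(r.read_state()['eef_rot']).as_matrix())
go(Rz.apply([-.094,-.09,0])+[.5629,-.01,.22],down(-.17))"
```

```text
time: 0.72
position: [0.2487, 0.3502, 0.231]
eef_rot: [-0.263, -3.13, 0.0]
contact_force: [0.5, 0.2, 0.5]
opening: 0.0004
gripper_force: 0.0
time: 1.35
position: [0.3699, 0.1431, 0.2312]
eef_rot: [0.263, 3.13, 0.0]
contact_force: [0.8, 0.7, 0.2]
opening: 0.0002
gripper_force: 0.0
[[-0.98558477  0.16918235  0.        ]
 [ 0.16918235  0.98558477  0.        ]
 [ 0.          0.         -1.        ]] [[-9.85942376e-01  1.67085684e-01  7.75394959e-05]
 [ 1.67085692e-01  9.85942370e-01  1.16004808e-04]
 [-5.70667318e-05  1.27329796e-04 -9.99999990e-01]]Traceback (most recent call last):
  File "<string>", line 5, in <module>
    go(Rz.apply([-.094,-.09,0])+[.5629,-.01,.22],down(-.17))
    ~~^^^^^^^^^^^^^^^^^^^^^^^^^^^^^^^^^^^^^^^^^^^^^^^^^^^^^^
  File "h.py", line 24, in go
    print("t",round(st["time"],2),"at",p.round(4),"rv",rv.round(3),"F",st["contact_force"].round(1),"open",st["opening"].round(4),"n",n)
                                                                                                           ^^^^^^^^^^^^^^^^^^^
AttributeError: 'float' object has no attribute 'round'
```

```bash
sed -i 's/st\["opening"\].round(4)/round(float(st["opening"]),4)/' h.py
python3 -m crank '[{"dp":[-2.43,-4.17,0],"angular":[0,0,0],"grip":0},{"dp":[-2.43,-4.17,0],"angular":[0,0,0],"grip":0},{"dp":[-2.43,-4.17,0],"angular":[0,0,0],"grip":0},{"dp":[-2.43,-4.17,0],"angular":[0,0,0],"grip":0},{"dp":[-2.43,-4.17,0],"angular":[0,0,0],"grip":0}]'
python3 - <<'E'
from h import *
import pickle
st=r.read_state();im=r.camera("wrist");pickle.dump((st,im),open("w1.pkl","wb"))
cv2.imwrite("pics/w1.png",cv2.resize(im[...,::-1],(800,600),interpolation=cv2.INTER_CUBIC))
c=cam("wrist",st);print("pred knob,cap,sq (800px)",proj(c,[[.4684,-.025,.1123],[.5997,-.0612,.151],[.5708,.0286,.153]])*1.5625)
go(R.from_euler('z',-.17).apply([-.094,-.09,0])+[.5629,-.01,.22],down(-.17))
E
```

```text
time: 1.98
position: [0.4546, -0.0829, 0.231]
eef_rot: [-0.264, -3.13, -0.0]
contact_force: [1.2, -0.1, -0.0]
opening: -0.0
gripper_force: 0.0
pred knob,cap,sq (800px) [[503.3214416  306.69279949]
 [477.53870116 560.0574744 ]
 [638.60270939 493.57208131]]
t 2.02 at [ 0.4564 -0.0879  0.2314] rv [-0.003  0.002 -0.001] F [-0.3 -5.2  0.9] open -0.0002 n 1
[0.23, 0.48, 1.13] [-0.003, 0.002, -0.001]
```

View pics/w1.png

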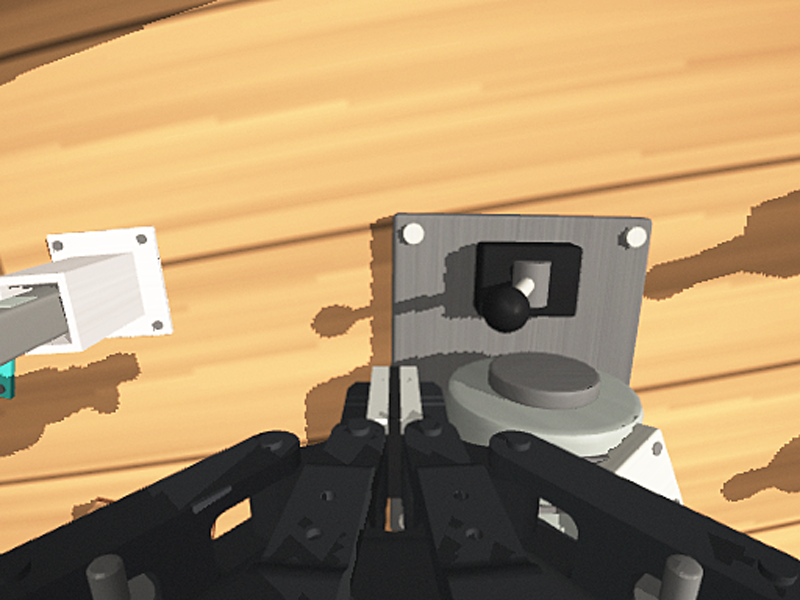

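The knob is seen at (505,306), where I predicted (503,307). Next: descend and push left.

```bash
python3 -m crank '[{"dp":[0.2,0.3,4.3],"angular":[0,0,0],"grip":0},{"dp":[0,0,4.3],"angular":[0,0,0],"grip":0},{"dp":[0,0,4.4],"angular":[0,0,0],"grip":0},{"dp":[0,0,0],"angular":[0,0,0],"grip":0}]'
python3 -m crank '[{"dp":[0,2.2,0],"angular":[0,0,0],"grip":0},{"dp":[0,2.2,0],"angular":[0,0,0],"grip":0},{"dp":[0,2.2,0],"angular":[0,0,0],"grip":0},{"dp":[0,2.2,0],"angular":[0,0,0],"grip":0},{"dp":[0,1.5,0],"angular":[0,0,0],"grip":0}]'
python3 - <<'E'
from h import *
st=r.read_state();Rz=R.from_euler('z',-.17)
print("frame",Rz.inv().apply(st["position"]-[.5629,-.01,0]),st["contact_force"])
im=r.camera("wrist");cv2.imwrite("pics/w2.png",im[...,::-1])
E
```

```text
time: 2.52
position: [0.4499, -0.0765, 0.0982]
eef_rot: [-0.263, -3.123, -0.004]
contact_force: [-0.6, 0.9, 1.0]
opening: -0.0002
gripper_force: 0.0
time: 3.15
position: [0.4714, 0.0235, 0.1033]
eef_rot: [0.261, 3.128, -0.003]
contact_force: [-5.4, -30.2, -2.0]
opening: -0.0002
gripper_force: 15.8
frame [-0.09588694  0.01748184  0.10325139] [ -5.3704154  -30.2164264   -1.99486382]
```

View pics/w2.png

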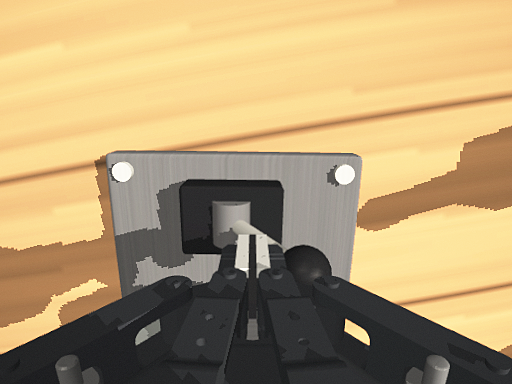

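Image: the lever leans fully to the left, the knob at (308,265), with 30 N at the stop. I back off and go above the wand.

```bash
python3 -m crank '[{"dp":[0,-1.5,-2],"angular":[0,0,0],"grip":0},{"dp":[0,0,-5],"angular":[0,0,0],"grip":0},{"dp":[0,0,-6],"angular":[0,0,0],"grip":0},{"dp":[0,-2,-2],"angular":[0,0,0],"grip":0},{"dp":[-0.2,-5.2,0],"angular":[0,0,-0.05],"grip":1}]'
python3 -m crank '[{"dp":[-0.2,-5.2,0],"angular":[0,0,0],"grip":1},{"dp":[-0.2,-5.2,0],"angular":[0,0,0],"grip":1},{"dp":[-0.2,-5.2,0],"angular":[0,0,0],"grip":1},{"dp":[-0.2,-5.2,0],"angular":[0,0,0],"grip":1},{"dp":[0,-3.4,0],"angular":[0,0,0],"grip":1}]'
python3 -m crank '[{"dp":[0,0,0],"angular":[0,0,0],"grip":1},{"dp":[0,0,0],"angular":[0,0,0],"grip":1}]'
python3 - <<'E'
from h import *
import pickle
st=r.read_state();im=r.camera("wrist");pickle.dump((st,im),open("w3.pkl","wb"))
c=cam("wrist",st)
p=proj(c,[[.4313,-.3034,.161],[.4314,-.3064,.09]]);print(p)
u,v=int(p[0][0]),int(p[0][1]);x0,y0=max(0,min(512-200,u-100)),max(0,min(384-150,v-75));print("crop",x0,y0)
cv2.imwrite("pics/w3.png",cv2.resize(im[y0:y0+150,x0:x0+200,::-1],None,fx=4,fy=4,interpolation=cv2.INTER_CUBIC))
go([.4313,-.3034,.23],down(-.12))
E
```

```text
time: 3.82
position: [0.4594, -0.0626, 0.2555]
eef_rot: [0.177, 3.13, -0.003]
contact_force: [0.6, -1.4, -0.5]
opening: 0.0173
gripper_force: 0.0
time: 4.45
position: [0.4369, -0.3063, 0.2527]
eef_rot: [0.187, 3.135, -0.002]
contact_force: [1.4, 0.3, 0.7]
opening: 0.0854
gripper_force: 0.0
time: 4.7
position: [0.4373, -0.3034, 0.2519]
eef_rot: [0.185, 3.136, 0.0]
contact_force: [0.1, -0.1, 0.0]
opening: 0.0855
gripper_force: 0.0
[[252.22514968 193.40498003]
 [249.16777975 175.42852156]]
crop 152 118
t 4.75 at [ 0.4374 -0.303   0.2519] rv [0.    0.    0.003] F [-0.3 -0.2 -0.6] open 0.0855 n 1
[0.6, -0.11, 2.18] [0.0, 0.0, 0.003]
```

View pics/w3.png

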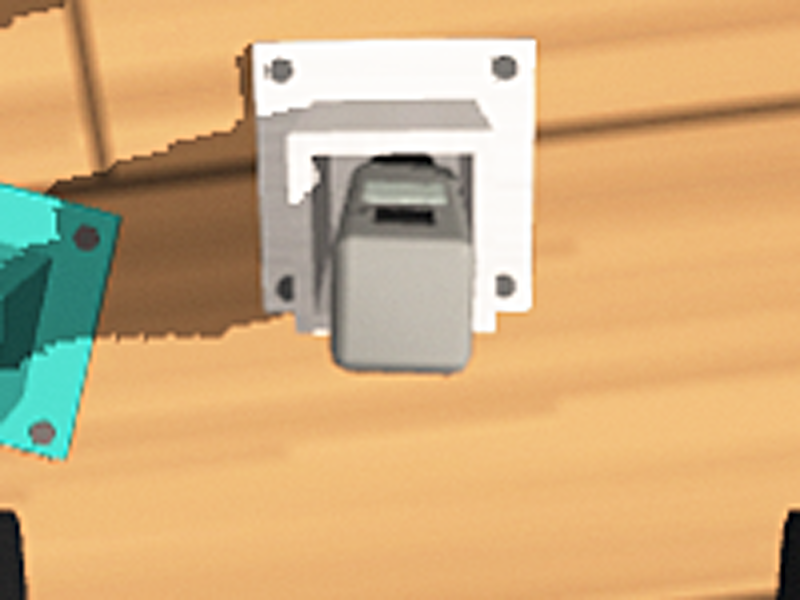

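The handle's top face is centred at crop (402,303), about 0.3 px from the prediction and aligned with the tool. Next: grasp and lift.

```bash
python3 -m crank '[{"dp":[0.6,-0.05,4],"angular":[0,0,0],"grip":1},{"dp":[0,0,4],"angular":[0,0,0],"grip":1},{"dp":[0,0,4],"angular":[0,0,0],"grip":1},{"dp":[0,0,2],"angular":[0,0,0],"grip":1},{"dp":[0,0,0],"angular":[0,0,0],"grip":1}]'
python3 -m crank '[{"dp":[0,0,0],"angular":[0,0,0],"grip":0},{"dp":[0,0,0],"angular":[0,0,0],"grip":0},{"dp":[0,0,0],"angular":[0,0,0],"grip":0},{"dp":[0,0,0],"angular":[0,0,0],"grip":0}]'
python3 -c "
from h import *
go([.4313,-.3034,.112],down(-.12));print(r.read_state()['gripper_force'])"
```

```text
time: 5.38
position: [0.4306, -0.3015, 0.11]
eef_rot: [-0.182, -3.134, -0.004]
contact_force: [0.7, 0.2, -0.1]
opening: 0.0854
gripper_force: 0.0
time: 5.88
position: [0.4316, -0.3039, 0.1123]
eef_rot: [0.185, 3.135, -0.001]
contact_force: [0.3, 1.2, 6.7]
opening: 0.0274
gripper_force: 58.6
t 5.88 at [ 0.4316 -0.3039  0.1123] rv [-0.     0.001  0.002] F [0.3 1.2 6.7] open 0.0274 n 1
[0.04, 0.04, 0.03] [-0.0, 0.001, 0.002]
58.55984330177307
```

```bash
python3 -m crank '[{"dp":[0,0,-2],"angular":[0,0,0],"grip":0},{"dp":[0,0,-4],"angular":[0,0,0],"grip":0},{"dp":[0,0,-5],"angular":[0,0,0],"grip":0},{"dp":[0,0,-5],"angular":[0,0,0],"grip":0},{"dp":[0,0,-4],"angular":[0,0,0],"grip":0}]'
python3 -m crank '[{"dp":[0,0,0],"angular":[0,0,0],"grip":0},{"dp":[0,0,0],"angular":[0,0,0],"grip":0}]'
python3 - <<'E'
from h import *
st=r.read_state();im=r.camera("wrist");c=cam("wrist",st)
s2=r.camera("scene");S=cam("scene")
Rt=R.from_rotvec(st["eef_rot"]);P=[st["position"]+Rt.apply([0,0,z]) for z in(.1063,.05,-.0487)]
print("pred snout/joint/top wrist",proj(c,P),"scene",proj(S,P))
u,v=proj(S,P[:1])[0].astype(int)
o=np.zeros((600,800,3),np.uint8)
o[:,:400]=cv2.resize(im[100:340,180:340],(400,600),interpolation=cv2.INTER_CUBIC)
o[:,400:]=cv2.resize(s2[v-75:v+15,u-30:u+30],(400,600),interpolation=cv2.INTER_CUBIC);print("scene crop",u-30,v-75,6.667)
cv2.imwrite("pics/w4.png",o[...,::-1])
d=np.deg2rad;Rz=R.from_euler('z',-.17)
n=Rz.apply([-np.sin(d(36))*np.sin(d(25)),-np.sin(d(36))*np.cos(d(25)),np.cos(d(36))])
q=R.align_vectors([-n],[[0,0,-1]])[0]
q=R.from_rotvec(np.cross([0,0,-1],-n)/np.linalg.norm(np.cross([0,0,-1],-n))*d(36))
tgt=np.array([.5997,-.0612,.151])+n*.1563;print("tgt",tgt,"n",n)
go(tgt+n*.06,q*down(-.12))
E
```

```text
time: 6.5
position: [0.4311, -0.3038, 0.3134]
eef_rot: [0.185, 3.135, -0.002]
contact_force: [-0.1, -0.8, -1.4]
opening: 0.0277
gripper_force: 58.9
time: 6.75
position: [0.4306, -0.3032, 0.3099]
eef_rot: [-0.185, -3.135, -0.002]
contact_force: [0.3, 0.2, -1.9]
opening: 0.0274
gripper_force: 59.2
pred snout/joint/top wrist [[253.10914542 195.70672695]
 [253.37029681 218.5425181 ]
 [254.44156416 312.89219379]] scene [[205.88550794 120.23768359]
 [204.30008077 106.09184918]
 [201.2709518   78.98345523]]
scene crop 175 45 6.667
tgt [ 0.54734672 -0.13669427  0.27744936] n [-0.33495378 -0.48300877  0.80901699]
t 6.85 at [ 0.4304 -0.3029  0.3091] rv [-0.553 -0.297  0.001] F [ 0.2  1.3 -1.2] open 0.0275 n 4
[-2.0, 3.69, -0.42] [-0.138, -0.074, 0.0]
[-2.01, 3.71, 0.24] [-0.138, -0.074, 0.0]
[-1.96, 3.63, 0.9] [-0.138, -0.074, 0.0]
[-1.87, 3.46, 1.53] [-0.138, -0.074, 0.0]
```

View pics/w4.png

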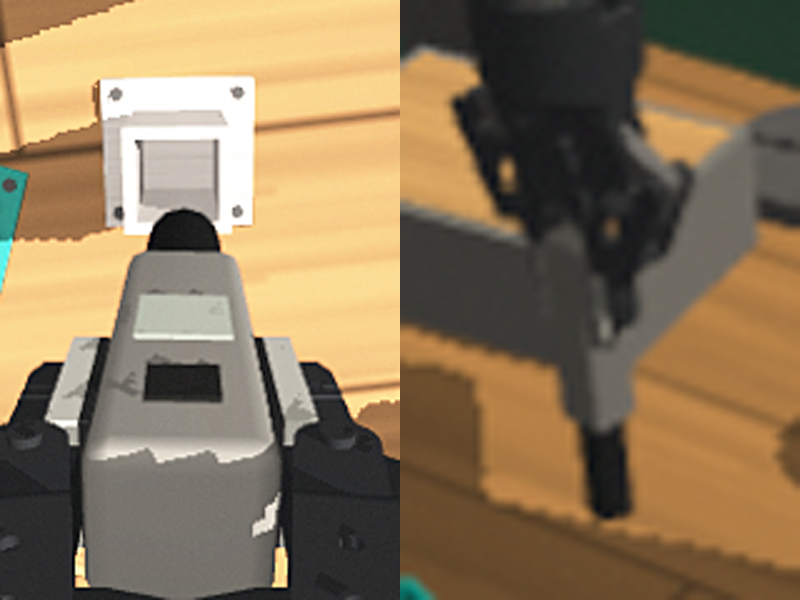

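The wand hangs straight, with its snout end at scene (206.5,121.5) against a predicted (205.9,120.2); it is tilted by about 1° at most. The holder is empty below it. Next is the standoff for the first aim.

```bash
cat >> h.py <<'E'
def aim(face,tilt,side,off=0.0,n=None):
    d=np.deg2rad;Rz=R.from_euler('z',-.17)
    nn=Rz.apply([-np.sin(d(tilt))*np.sin(d(25)),side*np.sin(d(tilt))*np.cos(d(25)),np.cos(d(tilt))])
    st=r.read_state();ax=np.cross([0,0,-1],-nn);q=R.from_rotvec(ax/np.linalg.norm(ax)*d(tilt))*down(-.12)
    q=q*R.from_rotvec([0,np.arctan(.012),0])   # wand axis (-.012,0,1) in tool
    s=np.array([-.0015,0,.1063])+np.array([-.012,0,1])*(.05+off)
    R0=R.from_rotvec(st["eef_rot"]);w=R0.apply([-.012,0,1]);sp=st["position"]+R0.apply([-.0015,0,.1063]+.05*np.array([-.012,0,1]))
    print("spot err mm",((sp-face)*1e3).round(1),"angle deg",np.degrees(np.arccos(np.clip(-w@nn/np.linalg.norm(w),-1,1))).round(2))
    go(np.array(face)-q.apply(s),q,n)
CAP=np.array([.5997,-.0612,.151]);SQ=np.array([.5708,.0286,.153])
E
python3 -m crank '[{"dp":[-2,3.69,-0.42],"angular":[-0.138,-0.074,0],"grip":0},{"dp":[-2,3.7,0.24],"angular":[-0.138,-0.074,0],"grip":0},{"dp":[-1.96,3.63,0.9],"angular":[-0.138,-0.074,0],"grip":0},{"dp":[-1.87,3.46,1.53],"angular":[-0.138,-0.074,0],"grip":0},{"dp":[0,0,0],"angular":[0,0,0],"grip":0}]'
python3 - <<'E'
from h import *
st=r.read_state();im=r.camera("wrist");c=cam("wrist",st);print("cap pred",proj(c,[CAP]))
cv2.imwrite("pics/w5.png",im[...,::-1])
aim(CAP,36,-1)
E
```

```text
time: 7.48
position: [0.5269, -0.1652, 0.325]
eef_rot: [0.163, 2.714, 0.756]
contact_force: [-0.8, 0.2, -2.4]
opening: 0.0273
gripper_force: 59.5
cap pred [[252.73012283 171.8410133 ]]
spot err mm [-18.8 -30.1  48.6] angle deg 0.57
t 7.53 at [ 0.5269 -0.1662  0.3257] rv [-0.002  0.01   0.   ] F [-0.1 -0.3 -1.8] open 0.0273 n 2
[-0.01, 0.04, 3.01] [-0.001, 0.005, 0.0]
[-0.02, 0.03, 3.01] [-0.001, 0.005, 0.0]
```

View pics/w5.png

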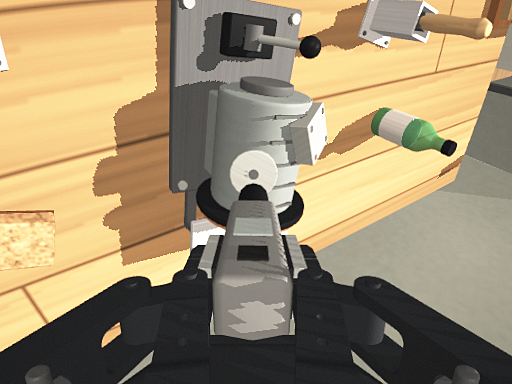

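The cap's centre hole is at (253,174), predicted (252.7,172); the lever leans left at (310,46), so it is off. I advance and hold.

```bash
python3 -m crank '[{"dp":[-0.1,0.05,2],"angular":[-0.001,0.005,0],"grip":0},{"dp":[-0.02,0.03,2],"angular":[-0.001,0.005,0],"grip":0},{"dp":[0,0,1.5],"angular":[0,0,0],"grip":0},{"dp":[0,0,0.5],"angular":[0,0,0],"grip":0},{"dp":[0,0,0],"angular":[0,0,0],"grip":0}]'
python3 - <<'E'
from h import *
aim(CAP,36,-1)
st=r.read_state();im=r.camera("wrist");cv2.imwrite("pics/w6.png",im[...,::-1])
E
```

```text
time: 8.15
position: [0.5489, -0.1366, 0.2798]
eef_rot: [0.156, 2.72, 0.755]
contact_force: [0.0, 0.1, -0.7]
opening: 0.0275
gripper_force: 59.5
spot err mm [ 2.1 -0.1  2.5] angle deg 0.14
t 8.15 at [ 0.5489 -0.1366  0.2798] rv [-0.001  0.002  0.003] F [ 0.   0.1 -0.7] open 0.0275 n 1
[0.23, -0.13, 0.14] [-0.001, 0.002, 0.003]
```

View pics/w6.png

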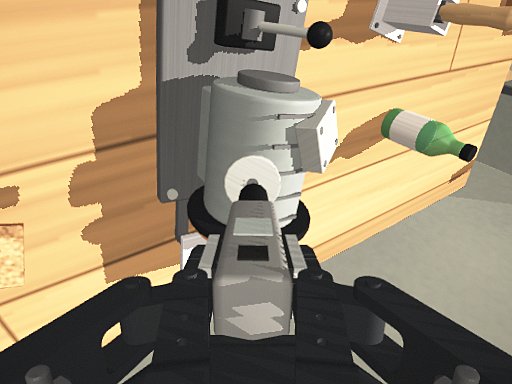

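The cap's disc is centred at about (252.5,184.5), and the spot projects to about (253,184), so it is on target. I hold for about 2.4 s.

```bash
python3 -m crank '[{"dp":[0.1,-0.1,0.15],"angular":[0,0,0],"grip":0},{"dp":[0,0,0],"angular":[0,0,0],"grip":0},{"dp":[0,0,0],"angular":[0,0,0],"grip":0},{"dp":[0,0,0],"angular":[0,0,0],"grip":0},{"dp":[0,0,0],"angular":[0,0,0],"grip":0}]'
python3 -m crank '[{"dp":[0,0,0],"angular":[0,0,0],"grip":0},{"dp":[0,0,0],"angular":[0,0,0],"grip":0},{"dp":[0,0,0],"angular":[0,0,0],"grip":0},{"dp":[0,0,0],"angular":[0,0,0],"grip":0},{"dp":[0,0,0],"angular":[0,0,0],"grip":0}]'
python3 -c "
from h import *
aim(CAP,36,-1)"
python3 -m crank '[{"dp":[0,0,0],"angular":[0,0,0],"grip":0},{"dp":[0,0,0],"angular":[0,0,0],"grip":0},{"dp":[0,0,0],"angular":[0,0,0],"grip":0},{"dp":[0,0,0],"angular":[0,0,0],"grip":0},{"dp":[0,0,0],"angular":[0,0,0],"grip":0}]'
python3 -m crank '[{"dp":[0,0,0],"angular":[0,0,0],"grip":0},{"dp":[0,0,0],"angular":[0,0,0],"grip":0},{"dp":[0,0,0],"angular":[0,0,0],"grip":0},{"dp":[0,0,0],"angular":[0,0,0],"grip":0},{"dp":[0,0,0],"angular":[0,0,0],"grip":0}]'
python3 -c "
from h import *
aim(CAP,36,-1)"
python3 -m crank '[{"dp":[0,0,-5],"angular":[0,0,0],"grip":0},{"dp":[0,0,-5],"angular":[0,0,0],"grip":0},{"dp":[0,0,0],"angular":[0,0,0],"grip":0}]'
python3 -c "
from h import *
aim(SQ,30,1,.07,8)"
```

```text
time: 8.82
position: [0.5484, -0.137, 0.2781]
eef_rot: [0.156, 2.72, 0.755]
contact_force: [1.6, 0.4, -1.5]
opening: 0.027
gripper_force: 59.5
time: 9.45
position: [0.5484, -0.1369, 0.2781]
eef_rot: [0.156, 2.72, 0.755]
contact_force: [-0.0, 0.8, -2.5]
opening: 0.0273
gripper_force: 59.5
spot err mm [ 1.7 -0.4  0.7] angle deg 0.18
t 9.45 at [ 0.5484 -0.1369  0.2781] rv [-0.001  0.003  0.003] F [-0.   0.8 -2.5] open 0.0273 n 1
[0.14, -0.02, 0.03] [-0.001, 0.003, 0.003]
time: 10.07
position: [0.5484, -0.1369, 0.2781]
eef_rot: [0.156, 2.72, 0.755]
contact_force: [0.9, -0.1, -1.7]
opening: 0.0272
gripper_force: 59.5
time: 10.7
position: [0.5483, -0.1369, 0.2781]
eef_rot: [0.156, 2.72, 0.755]
contact_force: [-0.2, -1.3, -1.2]
opening: 0.0277
gripper_force: 59.5
spot err mm [ 1.7 -0.5  0.7] angle deg 0.18
t 10.7 at [ 0.5483 -0.1369  0.2781] rv [-0.001  0.003  0.003] F [-0.2 -1.3 -1.2] open 0.0277 n 1
[0.14, -0.01, 0.03] [-0.001, 0.003, 0.003]
time: 11.08
position: [0.5163, -0.1879, 0.3627]
eef_rot: [0.156, 2.717, 0.746]
contact_force: [-0.5, -0.1, -2.4]
opening: 0.0274
gripper_force: 59.9
spot err mm [  -0.8 -142.1   83.2] angle deg 58.91
t 11.07 at [ 0.5163 -0.1879  0.3627] rv [ 1.025  0.108 -0.116] F [-0.5 -0.1 -2.4] open 0.0274 n 8
[0.52, 3.41, 2.19] [0.128, 0.013, -0.014]
[0.44, 3.67, 1.74] [0.128, 0.013, -0.014]
[0.37, 3.87, 1.27] [0.128, 0.013, -0.014]
[0.3, 4.0, 0.76] [0.128, 0.013, -0.014]
[0.23, 4.07, 0.25] [0.128, 0.013, -0.014]
[0.17, 4.07, -0.27] [0.128, 0.013, -0.014]
[0.12, 4.01, -0.79] [0.128, 0.013, -0.014]
[0.08, 3.88, -1.29] [0.128, 0.013, -0.014]
```

```bash
python3 -m crank '[{"dp":[0.52,3.4,2.2],"angular":[0.128,0.013,-0.014],"grip":0},{"dp":[0.44,3.67,1.74],"angular":[0.128,0.013,-0.014],"grip":0},{"dp":[0.37,3.87,1.27],"angular":[0.128,0.013,-0.014],"grip":0},{"dp":[0.3,4,0.76],"angular":[0.128,0.013,-0.014],"grip":0},{"dp":[0.23,4.07,0.25],"angular":[0.128,0.013,-0.014],"grip":0}]'
python3 -m crank '[{"dp":[0.17,4.07,-0.27],"angular":[0.128,0.013,-0.014],"grip":0},{"dp":[0.12,4,-0.8],"angular":[0.128,0.013,-0.014],"grip":0},{"dp":[0.08,3.9,-1.3],"angular":[0.128,0.013,-0.014],"grip":0},{"dp":[0,0,0],"angular":[0,0,0],"grip":0},{"dp":[0,0,0],"angular":[0,0,0],"grip":0}]'
python3 -c "
from h import *
aim(SQ,30,1)"
```

```text
time: 11.7
position: [0.5301, 0.0203, 0.351]
eef_rot: [0.175, 2.911, -0.159]
contact_force: [0.1, 0.3, -2.8]
opening: 0.0276
gripper_force: 59.8
time: 12.32
position: [0.5393, 0.1413, 0.3457]
eef_rot: [0.176, 2.897, -0.724]
contact_force: [0.7, -1.2, -1.7]
opening: 0.0275
gripper_force: 60.2
spot err mm [-11.1  38.3  56.8] angle deg 0.45
t 12.32 at [0.5393 0.1413 0.3457] rv [ 0.007 -0.004  0.002] F [ 0.7 -1.2 -1.7] open 0.0275 n 2
[-0.17, -0.24, 3.45] [0.003, -0.002, 0.001]
[-0.16, -0.23, 3.45] [0.003, -0.002, 0.001]
```

```bash
python3 -m crank '[{"dp":[-0.15,-0.25,2.5],"angular":[0.003,-0.002,0.001],"grip":0},{"dp":[-0.15,-0.2,2.3],"angular":[0.003,-0.002,0.001],"grip":0},{"dp":[0,0,1.5],"angular":[0,0,0],"grip":0},{"dp":[0,0,0.6],"angular":[0,0,0],"grip":0},{"dp":[0,0,0],"angular":[0,0,0],"grip":0}]'
python3 - <<'E'
from h import *
aim(SQ,30,1)
st=r.read_state();im=r.camera("wrist");c=cam("wrist",st)
Rt=R.from_rotvec(st["eef_rot"]);print("spot px",proj(c,[st["position"]+Rt.apply([-.0021,0,.1563])]),"SQ px",proj(c,[SQ]))
cv2.imwrite("pics/w7.png",cv2.resize(im[100:280,140:380,::-1],None,fx=3,fy=3,interpolation=cv2.INTER_CUBIC))
E
```

```text
time: 12.95
position: [0.5504, 0.1028, 0.2904]
eef_rot: [0.184, 2.888, -0.732]
contact_force: [0.1, -0.7, -2.0]
opening: 0.0276
gripper_force: 60.3
spot err mm [ 0.6 -1.1  2. ] angle deg 0.08
t 12.95 at [0.5504 0.1028 0.2904] rv [ 0.001  0.001 -0.004] F [ 0.1 -0.7 -2. ] open 0.0276 n 1
[0.09, 0.19, 0.11] [0.001, 0.001, -0.004]
spot px [[252.82937352 184.52733114]] SQ px [[254.6927269  183.17741245]]
```

View pics/w7.png

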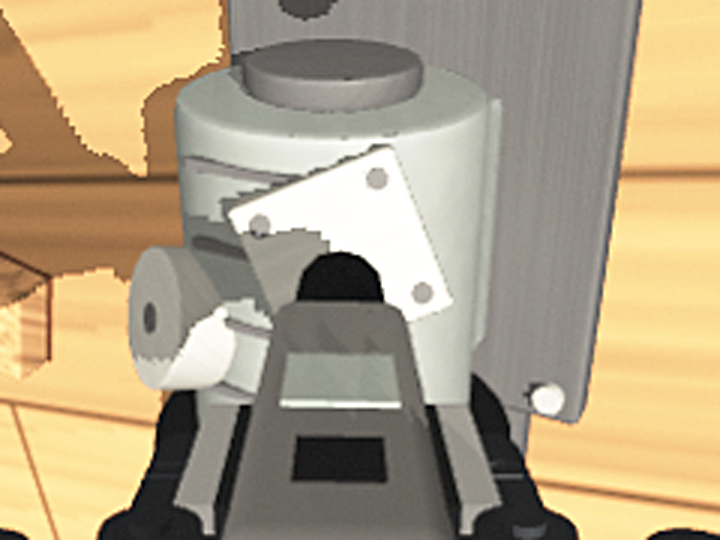

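The cover's centre, from corners (230,212), (390,147) and (452,303), is at raw (253.7,185.8). The spot is at (252.8,184.5), so within about 1.5 mm. I hold for 2.4 s.

```bash
python3 -m crank '[{"dp":[0,0.12,0.12],"angular":[0,0,0],"grip":0},{"dp":[0,0,0],"angular":[0,0,0],"grip":0},{"dp":[0,0,0],"angular":[0,0,0],"grip":0},{"dp":[0,0,0],"angular":[0,0,0],"grip":0},{"dp":[0,0,0],"angular":[0,0,0],"grip":0}]'
python3 -m crank '[{"dp":[0,0,0],"angular":[0,0,0],"grip":0},{"dp":[0,0,0],"angular":[0,0,0],"grip":0},{"dp":[0,0,0],"angular":[0,0,0],"grip":0},{"dp":[0,0,0],"angular":[0,0,0],"grip":0},{"dp":[0,0,0],"angular":[0,0,0],"grip":0}]'
python3 -c "
from h import *
aim(SQ,30,1)"
python3 -m crank '[{"dp":[0,0,0],"angular":[0,0,0],"grip":0},{"dp":[0,0,0],"angular":[0,0,0],"grip":0},{"dp":[0,0,0],"angular":[0,0,0],"grip":0},{"dp":[0,0,0],"angular":[0,0,0],"grip":0},{"dp":[0,0,0],"angular":[0,0,0],"grip":0}]'
python3 -m crank '[{"dp":[0,0,0],"angular":[0,0,0],"grip":0},{"dp":[0,0,0],"angular":[0,0,0],"grip":0},{"dp":[0,0,0],"angular":[0,0,0],"grip":0},{"dp":[0,0,0],"angular":[0,0,0],"grip":0},{"dp":[0,0,0],"angular":[0,0,0],"grip":0}]'
python3 -c "
from h import *
aim(SQ,30,1)"
python3 -m crank '[{"dp":[0,0,-5],"angular":[0,0,0],"grip":0},{"dp":[0,0,-5],"angular":[0,0,0],"grip":0},{"dp":[0,0,0],"angular":[0,0,0],"grip":0}]'
python3 -c "
from h import *
go([.4316,-.3039,.34],down(-.12),10)"
```

```text
time: 13.62
position: [0.5508, 0.1039, 0.2885]
eef_rot: [0.182, 2.888, -0.732]
contact_force: [-0.2, 0.3, -2.1]
opening: 0.0277
gripper_force: 60.3
time: 14.25
position: [0.5508, 0.1038, 0.2884]
eef_rot: [0.182, 2.888, -0.732]
contact_force: [-0.3, 0.0, -2.6]
opening: 0.0274
gripper_force: 60.3
spot err mm [ 1.  -0.2  0.1] angle deg 0.08
t 14.25 at [0.5508 0.1038 0.2884] rv [ 0.     0.001 -0.003] F [-0.3  0.  -2.6] open 0.0274 n 1
[0.08, 0.01, -0.01] [0.0, 0.001, -0.003]
time: 14.88
position: [0.5507, 0.1039, 0.2885]
eef_rot: [0.182, 2.888, -0.732]
contact_force: [0.2, -0.9, -1.3]
opening: 0.0274
gripper_force: 60.3
time: 15.5
position: [0.5508, 0.1038, 0.2884]
eef_rot: [0.182, 2.888, -0.732]
contact_force: [-0.2, 0.1, -1.3]
opening: 0.0271
gripper_force: 60.3
spot err mm [ 1.  -0.1  0.1] angle deg 0.09
t 15.5 at [0.5508 0.1038 0.2884] rv [ 0.     0.001 -0.003] F [-0.2  0.1 -1.3] open 0.0271 n 1
[0.08, 0.01, -0.01] [0.0, 0.001, -0.003]
time: 15.88
position: [0.54, 0.1538, 0.3799]
eef_rot: [0.182, 2.881, -0.726]
contact_force: [-0.6, -0.5, -2.0]
opening: 0.0271
gripper_force: 60.4
t 15.88 at [0.54   0.1538 0.3799] rv [-0.481  0.196 -0.006] F [-0.6 -0.5 -2. ] open 0.0271 n 10
[0.78, -3.99, 2.4] [-0.048, 0.02, -0.001]
[0.74, -4.1, 2.22] [-0.048, 0.02, -0.001]
[0.7, -4.2, 2.03] [-0.048, 0.02, -0.001]
[0.66, -4.3, 1.84] [-0.048, 0.02, -0.001]
[0.63, -4.38, 1.65] [-0.048, 0.02, -0.001]
[0.61, -4.45, 1.45] [-0.048, 0.02, -0.001]
[0.58, -4.52, 1.24] [-0.048, 0.02, -0.001]
[0.56, -4.57, 1.03] [-0.048, 0.02, -0.001]
[0.55, -4.62, 0.82] [-0.048, 0.02, -0.001]
[0.54, -4.65, 0.61] [-0.048, 0.02, -0.001]
```

```bash
python3 -m crank '[{"dp":[0.78,-4,2.4],"angular":[-0.048,0.02,-0.001],"grip":0},{"dp":[0.74,-4.1,2.2],"angular":[-0.048,0.02,-0.001],"grip":0},{"dp":[0.7,-4.2,2.03],"angular":[-0.048,0.02,-0.001],"grip":0},{"dp":[0.66,-4.3,1.84],"angular":[-0.048,0.02,-0.001],"grip":0},{"dp":[0.63,-4.4,1.65],"angular":[-0.048,0.02,-0.001],"grip":0}]'
python3 -m crank '[{"dp":[0.6,-4.45,1.45],"angular":[-0.048,0.02,-0.001],"grip":0},{"dp":[0.58,-4.5,1.24],"angular":[-0.048,0.02,-0.001],"grip":0},{"dp":[0.56,-4.57,1.03],"angular":[-0.048,0.02,-0.001],"grip":0},{"dp":[0.55,-4.6,0.8],"angular":[-0.048,0.02,-0.001],"grip":0},{"dp":[0.54,-4.65,0.6],"angular":[-0.048,0.02,-0.001],"grip":0}]'
python3 -m crank '[{"dp":[0,0,0],"angular":[0,0,0],"grip":0},{"dp":[0,0,0],"angular":[0,0,0],"grip":0}]'
python3 -c "
from h import *
go([.4316,-.3039,.23],down(-.12),2)"
```

```text
time: 16.5
position: [0.4827, -0.0787, 0.3552]
eef_rot: [0.187, 3.042, -0.379]
contact_force: [-0.4, -0.1, -2.0]
opening: 0.0272
gripper_force: 60.2
time: 17.12
position: [0.428, -0.3071, 0.337]
eef_rot: [-0.188, -3.121, 0.002]
contact_force: [1.6, 0.9, -1.5]
opening: 0.0276
gripper_force: 60.1
time: 17.38
position: [0.4288, -0.3055, 0.3371]
eef_rot: [-0.188, -3.121, 0.003]
contact_force: [-0.2, 0.9, -2.0]
opening: 0.0275
gripper_force: 60.4
t 17.38 at [ 0.4288 -0.3055  0.3371] rv [-0.003 -0.014 -0.001] F [-0.2  0.9 -2. ] open 0.0275 n 2
[-0.21, 0.11, 5.35] [-0.002, -0.007, -0.0]
[-0.17, 0.1, 5.35] [-0.002, -0.007, -0.0]
```

```bash
python3 -m crank '[{"dp":[-0.2,0.1,5.3],"angular":[-0.002,-0.007,0],"grip":0},{"dp":[-0.15,0.1,5.3],"angular":[-0.002,-0.007,0],"grip":0},{"dp":[0,0,0],"angular":[0,0,0],"grip":0},{"dp":[0,0,0],"angular":[0,0,0],"grip":0}]'
python3 - <<'E'
from h import *
go([.4316,-.3039,.115],down(-.12),4)
st=r.read_state();im=r.camera("wrist")
cv2.imwrite("pics/w8.png",cv2.resize(im[130:250,190:320,::-1],None,fx=4,fy=4,interpolation=cv2.INTER_CUBIC))
E
```

```text
time: 17.88
position: [0.4332, -0.3043, 0.2346]
eef_rot: [0.185, 3.133, -0.004]
contact_force: [1.3, 0.1, -2.1]
opening: 0.0275
gripper_force: 60.2
t 17.88 at [ 0.4332 -0.3043  0.2346] rv [-0.002  0.003  0.002] F [ 1.3  0.1 -2.1] open 0.0275 n 4
[0.05, 0.01, 2.99] [-0.001, 0.001, 0.001]
[0.05, 0.01, 2.99] [-0.001, 0.001, 0.001]
[0.05, 0.01, 2.99] [-0.001, 0.001, 0.001]
[0.04, 0.01, 2.99] [-0.001, 0.001, 0.001]
```

View pics/w8.png

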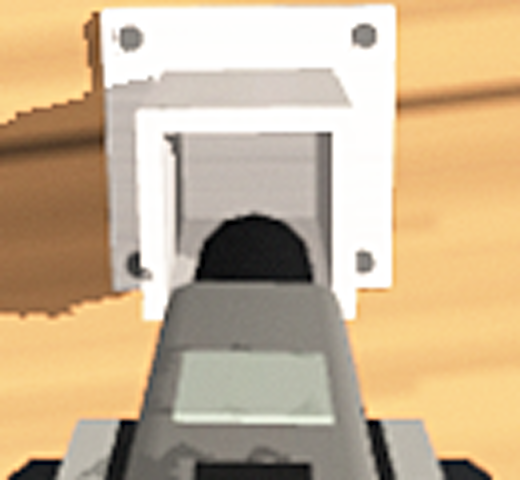

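Image: the snout at (254,250) is lined up with the holder's opening, whose inner centre is at u≈248. I lower it.

```bash
python3 -m crank '[{"dp":[0.15,0,2.5],"angular":[0,0.003,0],"grip":0},{"dp":[0,0,3],"angular":[0,0,0],"grip":0},{"dp":[0,0,3],"angular":[0,0,0],"grip":0},{"dp":[0,0,2.5],"angular":[0,0,0],"grip":0},{"dp":[0,0,0.8],"angular":[0,0,0],"grip":0}]'
python3 -m crank '[{"dp":[0,0,0],"angular":[0,0,0],"grip":0}]'
python3 -c "
from h import *
go([.4316,-.3039,.1123],down(-.12))"
```

```text
time: 18.55
position: [0.4312, -0.3046, 0.1152]
eef_rot: [-0.187, -3.135, 0.002]
contact_force: [0.8, -0.3, -2.0]
opening: 0.0274
gripper_force: 60.4
time: 18.68
position: [0.4313, -0.3049, 0.1158]
eef_rot: [-0.187, -3.136, 0.003]
contact_force: [0.1, -0.7, -2.0]
opening: 0.0272
gripper_force: 60.4
t 18.68 at [ 0.4313 -0.3049  0.1158] rv [-0.002 -0.     0.001] F [ 0.1 -0.7 -2. ] open 0.0272 n 1
[-0.01, 0.1, 0.35] [-0.002, -0.0, 0.001]
```

```bash
python3 -m crank '[{"dp":[0,0.1,0.2],"angular":[0,0,0],"grip":0},{"dp":[0,0,0.2],"angular":[0,0,0],"grip":0},{"dp":[0,0,0],"angular":[0,0,0],"grip":0}]'
```

```text
time: 19.05
position: [0.4316, -0.3039, 0.1123]
eef_rot: [0.187, 3.136, -0.003]
contact_force: [-1.8, 2.3, 6.7]
opening: 0.0276
gripper_force: 61.7
```

Contact with the holder's floor at the grasp height (6.7 N up). I release, rise and look.

```bash
python3 -m crank '[{"dp":[0,0,0],"angular":[0,0,0],"grip":1},{"dp":[0,0,0],"angular":[0,0,0],"grip":1},{"dp":[0,0,0],"angular":[0,0,0],"grip":1},{"dp":[0,0,0],"angular":[0,0,0],"grip":1},{"dp":[0,0,-2],"angular":[0,0,0],"grip":1}]'
python3 -m crank '[{"dp":[0,0,-4],"angular":[0,0,0],"grip":1},{"dp":[0,0,-5],"angular":[0,0,0],"grip":1},{"dp":[0,0,-5],"angular":[0,0,0],"grip":1},{"dp":[3,0,-3],"angular":[0,0,0],"grip":1},{"dp":[3,0,0],"angular":[0,0,0],"grip":1}]'
python3 - <<'E'
from h import *
st=r.read_state();t=r.camera("top");s=r.camera("scene")
o=np.zeros((600,800,3),np.uint8)
o[:300,:400]=cv2.resize(t[195:270,300:400],(400,300),interpolation=cv2.INTER_CUBIC)
o[300:,:400]=cv2.resize(t[:],(400,300),interpolation=cv2.INTER_AREA)
o[:,400:]=cv2.resize(s[110:245,190:280],(400,600),interpolation=cv2.INTER_CUBIC)
cv2.imwrite("pics/end.png",o[...,::-1])
E
```

```text
time: 19.68
position: [0.4297, -0.3021, 0.1289]
eef_rot: [-0.187, -3.131, -0.004]
contact_force: [-0.5, 0.2, -0.3]
opening: 0.0854
gripper_force: 0.0
time: 20.3
position: [0.3718, -0.297, 0.3036]
eef_rot: [0.186, 3.134, -0.008]
contact_force: [-1.0, -0.6, -0.9]
opening: 0.0852
gripper_force: 0.0
```

View pics/end.png

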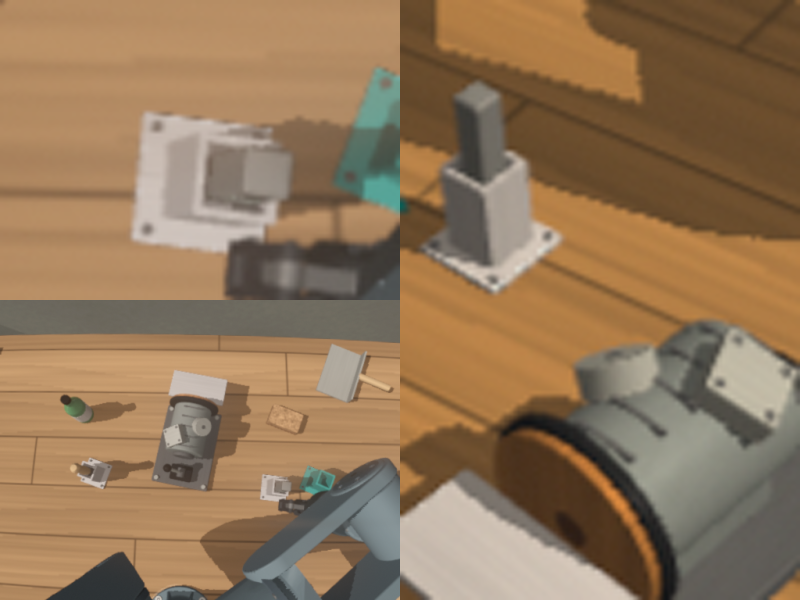

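The wand stands back in its holder at (480,140), the bystanders are unmoved, and the lever stays left. I hand it in.

```bash
python3 -m crank '[{"dp":[0,0,0],"angular":[0,0,0],"grip":1},{"dp":[0,0,0],"angular":[0,0,0],"grip":1}]'; python3 -c "
from rig import r
print(r.hand_in())"
```

```text
time: 20.65
position: [0.3718, -0.2959, 0.3]
eef_rot: [-0.187, -3.134, -0.001]
contact_force: [0.4, -0.6, 0.0]
opening: 0.0855
gripper_force: 0.0
the job is handed in; nothing more can be done
None
```

The job is handed in after about 21 s: the sander is off with its lever pushed to the stop, both faces were aimed at for over 2 s each to within about 2 mm by my measurements, the wand is back down in its own holder, and the bystanders look unmoved.

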